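# Refit the amplitude knob on the splicing console

### The job

The amplitude knob has come off the splicing machine's console. Pick the bar-grip knob up from the bench and push it onto its pin-drive shaft, turning it slowly under light pressure until the slot under it finds the drive pin and it drops fully home onto the dial; then turn it gently anticlockwise (seen from above) until its pointer stands at the long mark of the dial, the lowest setting, and let go. Never push or twist hard: the control takes no more than about 40 N. Leave the other things on the bench where they are.

Things in the scene. Friction and masses are not known exactly. Their poses are not given: they have to be found in the camera images.
- knob: Pointer knob, 65 to 130 g, loose, standing on the bench, bore down. Origin: centre of its underside; z up along its axis, x towards its pointer. Round aluminium body 48 mm across, 18 mm high; across its top a straight black grip bar 46 mm long (along x), 20 mm wide (along y), flat upright sides, from 18 to 46 mm above the underside; pointed nose with a white line at the bar's +x end.
- knob_pointer (a point): Point at the pointer nose, 26 mm from the knob's axis along its x, 22 mm above its underside.
- knob_bore (a point): Centre of the bore's mouth, in the plane of the knob's underside. A lead-in cone, 18 mm wide at the mouth, 3 mm deep, runs into a round blind bore 13.4 mm across, 27 mm deep from the underside. From the bore a slot, 6.6 mm wide, open below and 14.5 mm deep, runs under the pointer (along +x) to 17.5 mm from the axis: the drive pin fits it only within about 0.1 rad.
- console: Operator console, fixed to the bench: grey and white sheet-metal box, 170 mm (its x) by 230 mm (its y) by 85 mm high; level white top panel with display, keys and buttons (none over 12 mm high) and the amplitude control. Origin: centre of its underside; -x is the operator's side, z up.
- shaft_foot (a point): Point on the console's panel where the axis of the amplitude control meets the round dial plate (88 mm across, under 1 mm thick). Fixed to the panel, does not turn with the shaft; its axes are the console's. The knob is home when its underside lies on the panel here; at a wrong angle it stops 13 mm higher, on top of the drive pin, its bore already round the shaft.
- shaft_end (a point): Axis of the shaft at its top; does not turn. Round steel shaft 12 mm thick, 26 mm high, with a round nose; from one side a 5 mm square drive pin sticks out level to 16 mm from the axis, 8 to 13 mm above the panel. It turns stiffly (0.15 N m), stays where left; a hard push on the pin drags it round. Angle not measured: at the start the pin points 0.5 to 2.0 rad clockwise of the long mark.
- min_mark (a point): Point on the dial plate 26 mm from the shaft's axis towards the dial's one long mark, which lies 135 degrees anticlockwise of the console's x axis. With the pin pointing at the mark the shaft is all but at its firm lower end stop, 0.05 rad farther anticlockwise; the other way it turns 4.7 rad (all seen from above).
- screwdriver: Bystander: screwdriver 170 mm long lying on the bench.
- small_knob: Bystander: small round black knob, 22 mm across and 14 mm high, without a bar, from another panel.
- parts_bin: Bystander: open grey bin 110 x 120 x 50 mm with crimp terminals.
- scanner: Bystander: white hand scanner on a round-footed stand, about 150 mm high.

How it is judged:
By the outcome, as a careful person would: the job done as asked, in the order asked, and still so for the second after the job is handed in, with the robot touching nothing.
It also fails if it takes over 64 s, if anything falls off the work surface, if the arm or the gripper's body presses on something with over 40 N, if the wrist force passes 120 N, or if a joint passes its speed limit or range.

### The arm

A 6-joint arm with a two-finger parallel gripper is mounted at the origin on the work surface. World frame = base frame: x ahead of the robot, y to its left, z up, the work surface at z = 0. Lengths are in m, angles in rad, forces in N, time in s.
With the tool pointing down it reaches from about 0.375 to 0.925 m from the base axis. Payload 5.7 kg.
Tool frame: the origin (TCP) lies at the very end of the fingers, on their centre line; the grasp point (between the pads) lies bot.tcp_to_grasp behind it (bot.tcp_to_grasp is the distance from the TCP to the grasp point, in m); x points along the fingers, y is the direction in which the jaws open and shut, and the axes are right-handed (so a half turn about x gives the same grasp; the last joint's range is limited). The gripper opens to 88 mm and grips with 3 to 60 N. Pads are 20 mm wide; open, the fingers measure 115 mm over their backs; the gripper's body (75 mm by 178 mm) begins 61 mm behind the grasp point.
Start: joints at [1.166, 0.359, 1.51, -0, 1.272, -0.115], TCP at [0.171, 0.575, 0.223] pointing down, gripper open.
Joint ranges: [-2.97, 2.97], [-1.01, 2.36], [0.21, 2.38], [-0.96, 4.11], [0.2, 2.71], [-2.98, 2.98]. Speed limits (rad/s): [2.39, 2.39, 3.14, 3.14, 3.14, 3.14].

### API

Orientations are given as a unit quaternion [x, y, z, w].
In Python, from cell import bot gives the robot as it stands.
- The arm moves only by the tool send_rows, never from a script. Its argument "steps" is text: rows parted by semicolons, each of 5 numbers parted by spaces: the closure in counts, from 0 (fully open) to 255 (shut), then the shift along the world's x, y, z in mm, then the turn about the world's z in rad. In form: hand tx ty tz roll; .... A call has 1 to 20 rows; each row shifts and turns the commanded pose from where the row before left it; what a row does not reach is not made up. A row lasts 1/8 s, in which the tool goes at most 62.5 mm and 10.7 degrees, less where a joint would pass 70% of its speed; a pose out of reach is approached as far as the arm can. A call is refused whole if a number of a shift passes 62.5 or a number of a turn 0.188, either way. A call with a gripper value outside its range is refused whole. The fingers move at their own pace and stop on an object; "newtons" is the grip in N (left out, the last holds). Time passes only in rows, so rows that do not move let the fingers close. It gives the time, the measured TCP pose, the force and the opening at its end, in the units of the state.
- bot.observe(): the state, without advancing time (a new reading comes with each control period).
- bot.read_camera(name): name is "scene" or "top" or "wrist"; returns a dict with "pixels" (400x640x3 uint8, red, green, blue), "intrinsics" (3x3 intrinsics, pixels), "position" and "attitude" of the camera in the world; the wrist camera has in their place "tool_from_camera" (4x4, takes a point from camera to tool coordinates, whose origin is the TCP and whose axes are the tool frame's). Camera axes: x right, y up, looking along -z (the intrinsics and any distortion apply to the point x, -y, -z); pixel columns grow to the right and rows downward; lengths in m; the calibration is good to about 2 mm. A picture is of the moment at which its call begins: read the wrist's pose just before it. There is no depth.
- bot.finish_job(): hands the job in, once; it reports no verdict.
Trained networks look in a picture, given as the dict that the camera call returned (one of the last four; its "shot" number tells which), for a name from the list of things; names that differ only in an ending like _2 or _b are one class to them, and where a whole thing is asked for, a point or a joint stands for the part that bears it (a point fixed in the world has none). Each returns a list of dicts, best first, with "conf" (0 to 1); they miss things now and then, are a little off and sometimes report something else, mostly with a low value. They report only what shows in the picture. A call takes as long as a camera call.
- bot.regions_of(picture, thing): "mask" (400x640 bool, what is visible of it) and "extent" ([left, top, right, bottom] in pixels, round what is visible of it).
The state is a dict: "clock": time; "q": joint angles; "qvel": joint speeds; "joint_efforts": joint torques, N m; "tcp_pos": TCP position; "tool_rot": TCP orientation; "force": force on the tool from outside, world axes, zero at the start; "moment": the same for the moment, N m; "finger_gap": opening from 0.0 (shut) to 1.0 (fully open).
Only numpy, scipy, OpenCV 4.12 (cv2) and the standard library are available. Lean on these libraries where they do the work, as an engineer would, in place of code of your own. Each camera call takes 0.05 s, during which the arm holds its last target. There are 200 camera calls.

## Working session

There is one attempt and no reset: what is moved stays moved. The work goes in short steps, Python scripts to look and compute and a tool call to move; the robot and the scene stay as the last step left them, time stands still between calls to the robot, and variables do not carry over. Pictures are saved under pics/ and viewed, about 8 in all and at most 12, crops included, and the job is handed in when it is done.

Besides the shell and the picture viewer there is one more tool, called after "Call:" as name(argument=value, ...) on one line, values as JSON. send_rows: Moves the arm, as the interface text tells. Its arguments: {"type":"object","properties":{"steps":{"type":"string"},"newtons":{"type":"number"}},"required":["steps"]}

```bash
mkdir -p pics; ls; cat > h.py <<'E'
import numpy as np, cv2
from cell import bot
from scipy.spatial.transform import Rotation as R
def cam(name):
    s=bot.observe(); p=bot.read_camera(name)
    if name=='wrist':
        T=np.eye(4);T[:3,:3]=R.from_quat(s['tool_rot']).as_matrix();T[:3,3]=s['tcp_pos']
        T=T@np.array(p['tool_from_camera'])
    else:
        T=np.eye(4);a=np.array(p['attitude'],float)
        T[:3,:3]=a if a.shape==(3,3) else R.from_quat(a).as_matrix();T[:3,3]=p['position']
    p['T']=T;return p
def ray(p,uv,z):
    K=np.array(p['intrinsics']);d=np.linalg.inv(K)@[uv[0],uv[1],1]
    d=p['T'][:3,:3]@[d[0],-d[1],-d[2]];o=p['T'][:3,3]
    return o+d*(z-o[2])/d[2]
def proj(p,X):
    c=np.linalg.inv(p['T'])@np.append(X,1);q=np.array(p['intrinsics'])@[c[0],-c[1],-c[2]]
    return q[:2]/q[2]
def save(p,n,crop=None,s=1):
    im=p['pixels'][:,:,::-1]
    if crop: im=im[crop[1]:crop[3],crop[0]:crop[2]]
    cv2.imwrite('pics/'+n,cv2.resize(im,None,fx=s,fy=s,interpolation=cv2.INTER_CUBIC))
E
python3 - <<'E'
from h import *
print(bot.observe(),bot.tcp_to_grasp)
for n in ['scene','top']:
    p=cam(n);save(p,n+'0.png');print({k:v for k,v in p.items() if k!='pixels'})
    for t in ['knob','console','small_knob','screwdriver','parts_bin','scanner']:
        for r in bot.regions_of(p,t)[:2]:
            v,u=np.nonzero(r['mask']);c=(u.mean(),v.mean());print(n,t,round(r['conf'],2),r['extent'],np.round(c,1),np.round(ray(p,c,.085 if t=='console' else .02),3))
E
```

```text
pics
{'clock': 0.0, 'q': array([ 1.16590115e+00,  3.59493608e-01,  1.51141777e+00,  5.94687796e-06,
        1.27248053e+00, -1.15103820e-01]), 'qvel': array([-1.42310762e-03,  7.00597128e-04,  8.50724165e-04, -1.82384288e-04,
       -9.55156550e-05, -6.62310772e-04]), 'joint_efforts': array([-6.18661561e-04, -5.15386677e+01, -2.70719254e+01,  6.74007554e-02,
        3.51661316e-02, -1.84291052e-04]), 'tcp_pos': array([0.17119011, 0.57435289, 0.22182195]), 'tool_rot': array([ 0.10148492,  0.6998621 , -0.10271339,  0.69953114]), 'force': array([-0.09483777,  0.22872218,  0.31666267]), 'moment': array([-0.06720198, -0.02907114, -0.04660264]), 'finger_gap': 0.9992332690918141} 0.0187
{'intrinsics': array([[520.16356545,   0.        , 325.98219252],
       [  0.        , 520.16356545, 212.88933482],
       [  0.        ,   0.        ,   1.        ]]), 'position': array([ 1.50492096, -0.29337487,  0.76875341]), 'attitude': array([0.36765701, 0.2939815 , 0.5425033 , 0.69576819]), 'shot': 1, 'T': array([[ 0.23853011, -0.53874435,  0.80799623,  1.50492096],
       [ 0.97108179,  0.14103699, -
[... 1183 characters left out ...]
     [ 0.01602573,  0.16939185,  0.98541848,  0.96989695],
       [ 0.        ,  0.        ,  0.        ,  1.        ]])}
top knob 0.74 [204.0, 243.9, 218.7, 262.6] [210.1 251. ] [0.442 0.198 0.02 ]
top console 0.97 [283.1, 156.7, 381.1, 227.7] [330.7 192. ] [ 0.576 -0.113  0.085]
top small_knob 0.48 [217.9, 190.7, 225.0, 198.9] [222.1 193.3] [0.593 0.17  0.02 ]
top screwdriver 0.91 [191.5, 150.8, 230.7, 161.3] [213.4 157.3] [0.692 0.195 0.02 ]
top parts_bin 0.63 [407.7, 228.8, 470.7, 278.2] [437.7 252.7] [ 0.422 -0.39   0.02 ]
top parts_bin 0.6 [285.8, 156.6, 384.8, 227.1] [330.5 192.4] [ 0.588 -0.117  0.02 ]
top scanner 0.86 [428.6, 155.8, 481.0, 211.0] [454.1 185.6] [ 0.599 -0.45   0.02 ]
```

```bash
python3 - <<'E'
import cv2,numpy as np
a=cv2.imread('pics/top0.png');s=cv2.imread('pics/scene0.png')
f=lambda i,x0,y0,x1,y1,w,h:cv2.resize(i[y0:y1,x0:x1],(w,h),interpolation=cv2.INTER_CUBIC)
cv2.imwrite('pics/c0.png',np.vstack([np.hstack([f(a,270,145,400,245,390,300),f(a,190,230,230,270,300,300)]),np.hstack([f(s,245,195,375,295,390,300),f(s,395,185,435,225,300,300)])]))
E
```

```text
(no output)
```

View pics/c0.png

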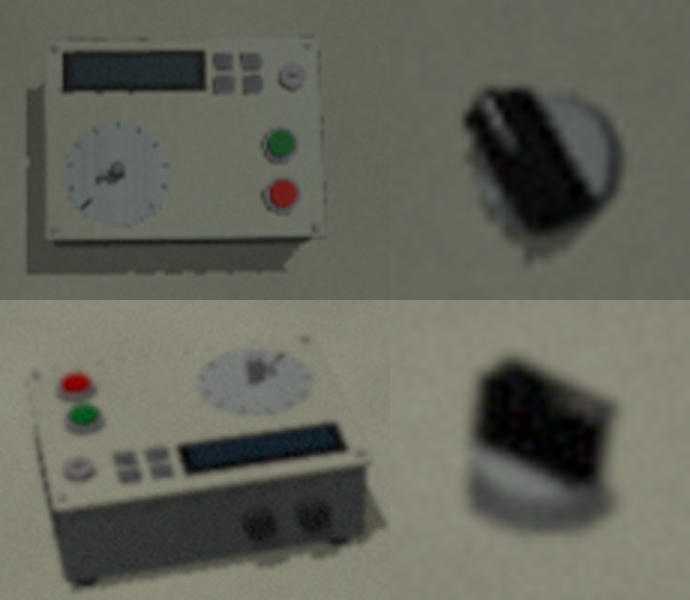

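```bash
python3 - <<'E'
from h import *
s=bot.observe();M=R.from_quat(s['tool_rot']).as_matrix();print(np.round(M,3));
p=cam('wrist');print(p['tool_from_camera'],p['intrinsics'])
p=cam('top');z=.085
print('dial',ray(p,(309,202.7),z))
# console corners from crop
for c in [(45,43),(318,38),(325,238),(47,240)]: print(ray(p,(270+c[0]/3,145+c[1]/3),z).round(3))
print('mark',ray(p,(270+85/3,145+203/3),z))
print('knob ptr/tail',ray(p,(190+485/7.5-390/7.5,230+100/7.5),.046),ray(p,(190+(545-390)/7.5,230+205/7.5),.046))
E
```

```text
[[-0.     0.286  0.958]
 [-0.     0.958 -0.286]
 [-1.    -0.    -0.   ]]
[[-8.65116906e-04  2.91566944e-01 -9.56550035e-01 -1.62250381e-01]
 [ 9.99999368e-01 -4.34969678e-04 -1.03699661e-03  1.37279031e-03]
 [-7.18424192e-04 -9.56550327e-01 -2.91566384e-01 -8.12389574e-02]
 [ 0.00000000e+00  0.00000000e+00  0.00000000e+00  1.00000000e+00]] [[325.26610763   0.         323.12161753]
 [  0.         325.26610763 196.74692066]
 [  0.           0.           1.        ]]
dial [ 0.55030132 -0.05872575  0.085     ]
[ 0.662 -0.001  0.085]
[ 0.662 -0.231  0.085]
[ 0.493 -0.227  0.085]
[ 0.496 -0.001  0.085]
mark [ 0.52610622 -0.03198931  0.085     ]
knob ptr/tail [0.45988499 0.2106075  0.046     ] [0.42449709 0.1898548  0.046     ]
```

Call:
send_rows(steps="0 19 -27 -3 -0.166;0 19 -27 -3 -0.166;0 19 -27 -3 -0.166;0 19 -27 -3 -0.166;0 19 -27 -3 -0.166;0 19 -27 -3 -0.166;0 19 -27 -3 -0.166;0 19 -27 -3 -0.166;0 19 -27 -3 -0.166;0 19 -27 -3 -0.166;0 19 -27 -3 -0.166;0 19 -27 -3 -0.166;0 19 -27 -3 -0.166;0 19 -27 -3 -0.166;0 0 0 0 0;0 0 0 0 0")

```text
clock: 2.8
tcp_pos: [0.437, 0.1973, 0.1806]
tool_rot: [-0.682, -0.185, 0.683, -0.185]
force: [-0.1, 0.3, 0.8]
finger_gap: 1.005
```

```bash
python3 - <<'E'
from h import *
s=bot.observe();M=R.from_quat(s['tool_rot']).as_matrix();print(s['tcp_pos'],np.arctan2(M[1,1],M[0,1]),s['q'])
p=cam('wrist');save(p,'w1.png');np.save('w1.npy',p['T'])
for r in bot.regions_of(p,'knob')[:2]:
    v,u=np.nonzero(r['mask']);c=(u.mean(),v.mean());print(r['conf'],r['extent'],c,ray(p,c,.025))
for X in [(.442,.198,0),(.442,.198,.046)]:print(proj(p,X))
E
```

```text
[0.43701287 0.19728691 0.1806376 ] -1.041429608157784 [2.79359942e-01 2.33222300e-01 1.81554980e+00 6.97953893e-04
 1.09323574e+00 1.32046854e+00]
0.8 [300.1, 148.2, 348.1, 206.7] (np.float64(323.313012295082), np.float64(174.54508196721312)) [0.44218173 0.20231563 0.025     ]
0.48 [513.3, 83.7, 638.1, 297.1] (np.float64(595.563787091256), np.float64(194.8418316994539)) [ 0.56422372 -0.04751646  0.025     ]
[326.72723949 171.36512066]
[327.12821919 182.06361668]
```

View pics/w1.png

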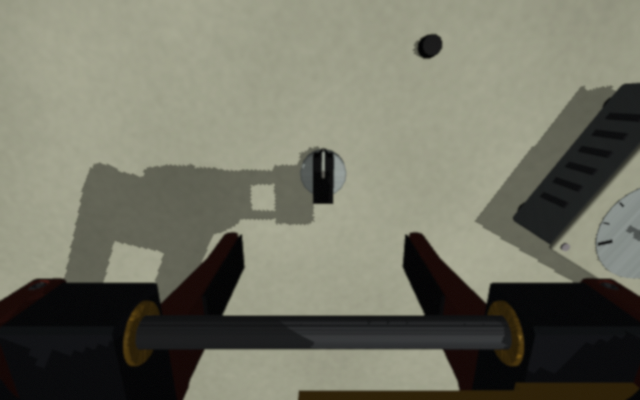

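```bash
python3 - <<'E'
from h import *
im=cv2.imread('pics/w1.png');g=cv2.cvtColor(im,cv2.COLOR_BGR2GRAY)[135:215,290:360]
for v in (160,170,180,190,198): 
    row=g[v-135];d=np.nonzero(row<55)[0]+290;print(v,d.min(),d.max())
print(g[:, 32].tolist(), g[:,26].tolist())
p=cam('wrist')
for u in(313.5,332.5):print(ray(p,(u,190),.046))
for v in(203.5,151):print(ray(p,(323,v),.046))
gv=np.linalg.inv(np.eye(1));print(proj(p,bot.observe()['tcp_pos']))
cv2.imwrite('pics/w1c.png',cv2.resize(cv2.imread('pics/w1.png')[130:220,280:370],None,fx=6,fy=6,interpolation=cv2.INTER_CUBIC))
E
```

```text
160 313 332
170 313 332
180 313 332
190 313 332
198 313 332
[160, 161, 161, 161, 161, 161, 161, 160, 160, 160, 159, 154, 135, 98, 63, 48, 61, 88, 105, 111, 112, 112, 112, 113, 113, 114, 115, 120, 121, 122, 121, 122, 121, 121, 116, 102, 87, 77, 71, 70, 69, 65, 51, 32, 15, 8, 5, 7, 7, 5, 6, 5, 5, 6, 7, 7, 7, 7, 6, 4, 6, 7, 5, 5, 5, 5, 8, 24, 72, 129, 157, 165, 165, 163, 163, 162, 162, 162, 163, 163] [160, 160, 160, 161, 160, 160, 161, 160, 161, 159, 151, 131, 109, 96, 84, 66, 48, 31, 13, 4, 4, 5, 9, 13, 14, 14, 15, 13, 13, 15, 14, 15, 14, 16, 14, 14, 11, 9, 7, 5, 7, 6, 7, 5, 5, 5, 5, 6, 7, 5, 6, 5, 6, 8, 7, 5, 7, 7, 7, 6, 6, 7, 6, 6, 5, 6, 9, 24, 73, 127, 155, 162, 163, 163, 164, 164, 164, 165, 164, 164]
[0.42856974 0.20555719 0.046     ]
[0.43770667 0.1900139  0.046     ]
[0.42150701 0.19095882 0.046     ]
[0.46514462 0.21656861 0.046     ]
[325.84468743 251.52726744]
```

Call:
send_rows(steps="0 4.4 5.3 -30 0;0 0 0 -40 0;0 0 0 -40 0;0 0 0 -28 0;0 0 0 -20 0;0 0 0 0 0;0 0 0 0 0;130 0 0 0 0;190 0 0 0 0;220 0 0 0 0;235 0 0 0 0;255 0 0 0 0;255 0 0 0 0;255 0 0 0 0", newtons=30)

```text
clock: 4.7
tcp_pos: [0.4419, 0.2022, 0.0226]
tool_rot: [-0.683, -0.184, 0.683, -0.184]
force: [0.0, 0.7, 0.3]
finger_gap: 0.243
```

Call:
send_rows(steps="255 0 0 30 0;255 0 0 50 0;255 0 0 50 0;255 12 -30 48 0.1;255 12 -43 0 0.11;255 12 -43 0 0.11;255 12 -43 0 0.11;255 12 -43 0 0.11;255 12 -43 0 0.11;255 12 -43 0 0.11;255 12 -42 0 0.11;255 0 0 0 0;255 0 0 0 0;255 0 0 0 0")

```text
clock: 6.45
tcp_pos: [0.5372, -0.1265, 0.2004]
tool_rot: [-0.541, -0.455, 0.541, -0.455]
force: [-0.4, 0.1, 0.2]
finger_gap: 0.223
```

```bash
python3 - <<'E'
from h import *
s=bot.observe();M=R.from_quat(s['tool_rot']).as_matrix();print(s['tcp_pos'],np.arctan2(M[1,1],M[0,1]),s['finger_gap'],s['force'])
p=cam('wrist');np.save('w2.npy',p['T'])
c=proj(p,(.550,-.059,.085));print(c,proj(p,(.570,-.059,.085)),proj(p,(.55,-.039,.085)))
x,y=int(c[0]),int(c[1]);cr=(max(x-110,0),max(y-100,0),x+110,y+100);print(cr);save(p,'w2.png');save(p,'w2c.png',cr,3)
E
```

```text
[ 0.53715953 -0.12646294  0.2003905 ] -0.17247087257911373 0.2230099830756475 [-0.40628841  0.13748609  0.24954615]
[325.47598223 114.50013382] [349.35933649 110.2365152 ] [321.31231791  89.46487725]
(215, 14, 435, 214)
```

View pics/w2c.png

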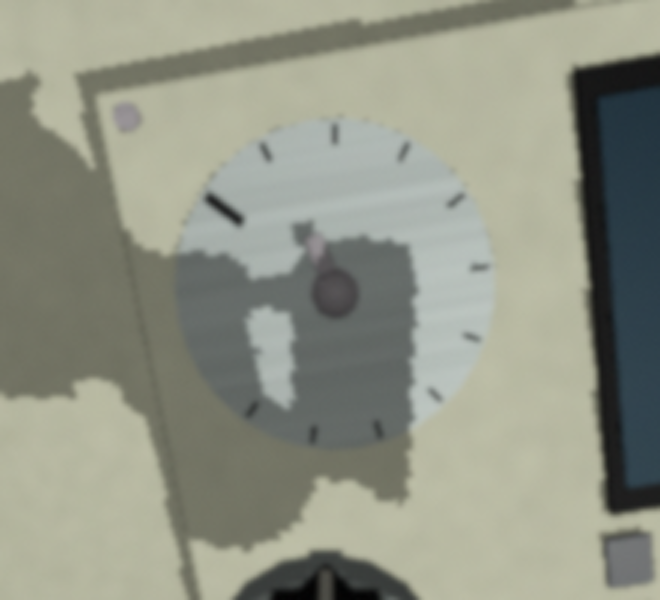

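```bash
python3 - <<'E'
from h import *
p=cam('wrist')
f=lambda c,z:ray(p,(215+c[0]/3-1/3,14+c[1]/3-1/3),z)
D=f((335,284),.0855);S=f((335,293),.110);P=f((312,236),.098);P2=f((318,250),.098);m=f((224,209),.0855)
for n,X in dict(D=D,S=S,P=P,P2=P2,m=m).items():print(n,X.round(4))
for C in(D,S):
  for n,X in dict(P=P,P2=P2,m=m).items():
    d=(X-C)[:2];print(n,np.hypot(*d),np.arctan2(d[1],d[0]))
for a in [(175,284),(495,284),(335,118),(335,450)]:print((f(a,.0855)-D).round(4))
# console yaw: left edge line & dial marks
a=f((100,95),.085);b=f((192,590),.085);print('edge yaw',np.arctan2(*(b-a)[[1,0]])+np.pi/2)
E
```

```text
D [ 0.5517 -0.0543  0.0855]
S [ 0.5513 -0.0557  0.11  ]
P [ 0.5478 -0.0411  0.098 ]
P2 [ 0.5487 -0.0448  0.098 ]
m [ 0.5256 -0.0301  0.0855]
P 0.0137675927456508 1.8559478472600281
P2 0.009983672067819836 1.869987051499091
m 0.03564381326563059 2.393035309285313
P 0.014995283430602491 1.803455147278207
P2 0.011208391712063549 1.7982248031149117
m 0.03630141078458635 2.357393688387665
[-0.0433  0.0075  0.    ]
[ 0.0432 -0.0075  0.    ]
[0.007  0.0414 0.    ]
[-0.0077 -0.0455  0.    ]
edge yaw -0.036562325474785995
```

```bash
python3 - <<'E'
from h import *
s=bot.observe();t=s['tcp_pos'];p=cam('wrist')
im=cv2.cvtColor(cv2.imread('pics/w2.png'),cv2.COLOR_BGR2GRAY)
print(im[188:215,323].tolist());
for v in (200,203,206): print(v,im[v,285:365].tolist())
d=np.array([np.cos(1.398),np.sin(1.398)])
for v in (197,198,199):
    X=ray(p,(323,v),.1778)[:2]-t[:2];print(v,X@d,X@[-d[1],d[0]])
print('pred',proj(p,np.append(t[:2]+.024*d,.1778)))
save(p,'w2k.png',(260,150,390,250),5)
E
```

```text
[184, 185, 186, 186, 186, 184, 184, 181, 165, 125, 83, 66, 62, 54, 42, 45, 61, 72, 75, 74, 75, 75, 75, 74, 75, 75, 75]
200 [182, 182, 181, 181, 181, 182, 183, 184, 183, 184, 183, 183, 183, 183, 184, 184, 184, 185, 185, 184, 183, 178, 170, 159, 146, 138, 131, 125, 120, 109, 102, 93, 82, 71, 65, 64, 63, 63, 62, 63, 63, 63, 65, 69, 78, 89, 99, 108, 116, 125, 131, 137, 147, 158, 168, 176, 180, 181, 180, 181, 180, 180, 180, 180, 180, 180, 180, 182, 182, 183, 183, 183, 183, 182, 183, 183, 183, 182, 182, 182]
203 [182, 183, 182, 182, 183, 183, 182, 182, 182, 181, 182, 181, 181, 181, 182, 181, 177, 169, 157, 138, 116, 92, 74, 65, 62, 61, 61, 60, 60, 61, 61, 61, 63, 62, 59, 53, 47, 46, 45, 44, 45, 52, 58, 63, 62, 61, 61, 61, 61, 60, 60, 61, 62, 64, 72, 88, 110, 134, 153, 166, 174, 178, 180, 181, 181, 182, 181, 183, 183, 182, 182, 181, 181, 181, 181, 181, 181, 182, 182, 183]
206 [183, 183, 184, 183, 183, 183, 183, 183, 182, 183, 181, 176, 167, 154, 135, 114, 91, 74, 65, 61, 60, 61, 60, 61, 61, 61, 61, 61, 61, 60, 60, 57, 51, 39, 26, 27, 48, 67, 75, 71, 54, 32, 27, 38, 49, 55, 58, 61, 61, 60, 60, 61, 60, 60, 59, 59, 59, 61, 63, 71, 87, 111, 135, 155, 167, 175, 179, 180, 180, 181, 180, 180, 179, 180, 180, 181, 181, 182, 183, 183]
197 0.02546656201590886 0.0006930073871810709
198 0.02484367101833718 0.0006921080613073123
199 0.024219609108596447 0.0006912070448784159
pred [324.15843678 199.35382177]
```

View pics/w2k.png

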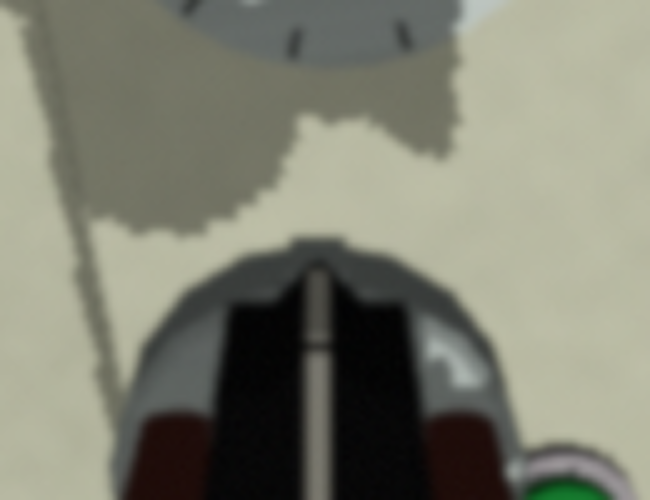

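Call:
send_rows(steps="255 4 20 0 0.06;255 4 20 0 0.06;255 4 20 0 0.06;255 3 9.5 -10 0.07;255 0 0 -20 0;255 0 0 -20 0;255 0 0 -10 0;255 0 0 0 0;255 0 0 0 0;255 0 0 0 0")

```text
clock: 7.85
tcp_pos: [0.5535, -0.0583, 0.1414]
tool_rot: [0.481, 0.518, -0.48, 0.519]
force: [0.1, -0.4, -1.3]
finger_gap: 0.227
```

```bash
python3 - <<'E'
from h import *
s=bot.observe();M=R.from_quat(s['tool_rot']).as_matrix();print(s['tcp_pos'],np.arctan2(M[1,1],M[0,1])+np.pi/2,s['finger_gap'],s['force'])
p=cam('top');a=cv2.resize(p['pixels'][175:225,285:335,::-1],(400,400),interpolation=cv2.INTER_CUBIC)
q=cam('scene');print(proj(q,(.5513,-.056,.111)));x,y=map(int,proj(q,(.5513,-.056,.111)))
b=cv2.resize(q['pixels'][y-25:y+25,x-25:x+25,::-1],(400,400),interpolation=cv2.INTER_CUBIC)
cv2.imwrite('pics/h3.png',np.hstack([a,b]))
E
```

```text
[ 0.55347497 -0.05834886  0.14139839] 1.647963386075779 0.22697550028515168 [ 0.10560881 -0.41258883 -1.33668347]
[330.26502252 212.48475248]
```

View pics/h3.png

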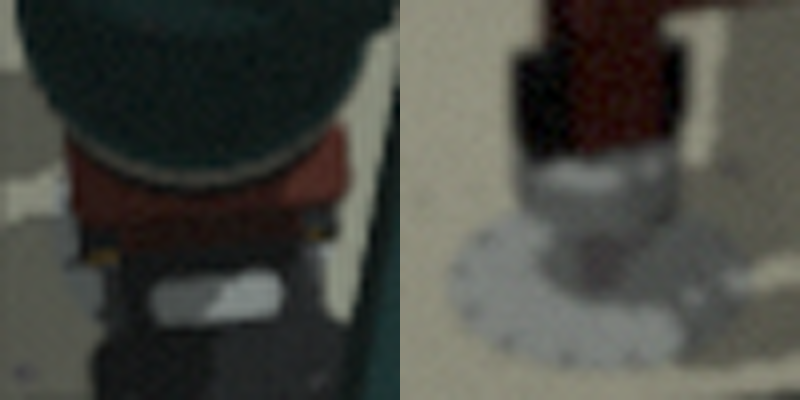

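Call:
send_rows(steps="255 -1.4 1.4 0 0;255 0 0 0 0;255 0 0 -4 0;255 0 0 -3 0;255 0 0 -2 0;255 0 0 0 0", newtons=30)

```text
clock: 8.7
tcp_pos: [0.5513, -0.0568, 0.1313]
tool_rot: [0.48, 0.519, -0.481, 0.519]
force: [0.9, 0.4, -0.6]
finger_gap: 0.226
```

Call:
send_rows(steps="255 0 0 -2 0;255 0 0 -1 0;255 0 0 0 0")

```text
clock: 9.07
tcp_pos: [0.5514, -0.0569, 0.1285]
tool_rot: [0.48, 0.519, -0.48, 0.519]
force: [-0.6, 0.4, -0.8]
finger_gap: 0.225
```

Call:
send_rows(steps="255 0 0 -2 0;255 0 0 -1.5 0;255 0 0 0 0")

```text
clock: 9.45
tcp_pos: [0.5513, -0.0568, 0.125]
tool_rot: [0.48, 0.519, -0.48, 0.519]
force: [-0.2, -0.9, -1.4]
finger_gap: 0.227
```

Call:
send_rows(steps="255 0 0 -1.5 0;255 0 0 -1.5 0;255 0 0 0 0")

```text
clock: 9.82
tcp_pos: [0.5513, -0.0568, 0.122]
tool_rot: [0.48, 0.519, -0.48, 0.519]
force: [0.4, -0.8, -0.9]
finger_gap: 0.226
```

Call:
send_rows(steps="255 0 0 -1 0;255 0 0 -1 0;255 0 0 0 0")

```text
clock: 10.2
tcp_pos: [0.5517, -0.0569, 0.121]
tool_rot: [0.48, 0.519, -0.48, 0.519]
force: [-2.2, 0.6, 7.2]
finger_gap: 0.227
```

Call:
send_rows(steps="255 0 0 0 0.03;255 0 0 0 0.03;255 0 0 0 0")

```text
clock: 10.58
tcp_pos: [0.552, -0.0568, 0.121]
tool_rot: [0.465, 0.533, -0.464, 0.533]
force: [-0.7, 1.2, 6.1]
finger_gap: 0.222
```

Call:
send_rows(steps="255 0 0 0 0.03;255 0 0 0 0.02;255 0 0 0 0")

```text
clock: 10.95
tcp_pos: [0.5513, -0.0568, 0.1199]
tool_rot: [0.451, 0.545, -0.451, 0.544]
force: [-0.0, 0.5, -2.1]
finger_gap: 0.226
```

Call:
send_rows(steps="255 0 0 -1 0.02;255 0 0 -1.5 0.02;255 0 0 -1.5 0;255 0 0 0 0")

```text
clock: 11.45
tcp_pos: [0.5513, -0.0568, 0.1159]
tool_rot: [0.44, 0.554, -0.44, 0.553]
force: [-0.0, 0.6, -0.9]
finger_gap: 0.226
```

Call:
send_rows(steps="255 0 0 -2 0;255 0 0 -2 0;255 0 0 -2 0;255 0 0 -1 0;255 0 0 0 0")

```text
clock: 12.08
tcp_pos: [0.5514, -0.0569, 0.109]
tool_rot: [0.44, 0.553, -0.44, 0.553]
force: [0.1, 0.6, -1.2]
finger_gap: 0.227
```

Call:
send_rows(steps="255 0 0 -1 0;255 0 0 -1 0;255 0 0 0 0")

```text
clock: 12.45
tcp_pos: [0.5515, -0.0568, 0.1088]
tool_rot: [0.44, 0.553, -0.44, 0.554]
force: [-4.4, 1.2, 13.9]
finger_gap: 0.225
```

Call:
send_rows(steps="255 0 0 0.8 0.04;255 0 0 0 0.05;255 0 0 0 0.05;255 0 0 0 0.05;255 0 0 0 0.05;255 0 0 0 0.05;255 0 0 0 0.05;255 0 0 0 0.05;255 0 0 0 0.05;255 0 0 0 0;255 0 0 0 0")

```text
clock: 13.82
tcp_pos: [0.5517, -0.0569, 0.1088]
tool_rot: [0.309, 0.636, -0.309, 0.636]
force: [-2.1, 0.5, 5.9]
finger_gap: 0.231
```

```bash
python3 - <<'E'
from h import *
s=bot.observe();M=R.from_quat(s['tool_rot']).as_matrix();print(s['tcp_pos'],np.arctan2(M[1,1],M[0,1])+np.pi/2,s['moment'],s['q'][5])
p=cam('wrist');x,y=map(int,proj(p,(.5513,-.0563,.085)));print(x,y);save(p,'w4.png');save(p,'w4c.png',(x-80,max(y-110,0),x+80,y+40),4)
E
```

```text
[ 0.55169849 -0.0568598   0.10876654] 2.237661055331291 [-0.00463525  0.34454372 -0.0583289 ] -0.8940931495724302
321 234
```

View pics/w4c.png

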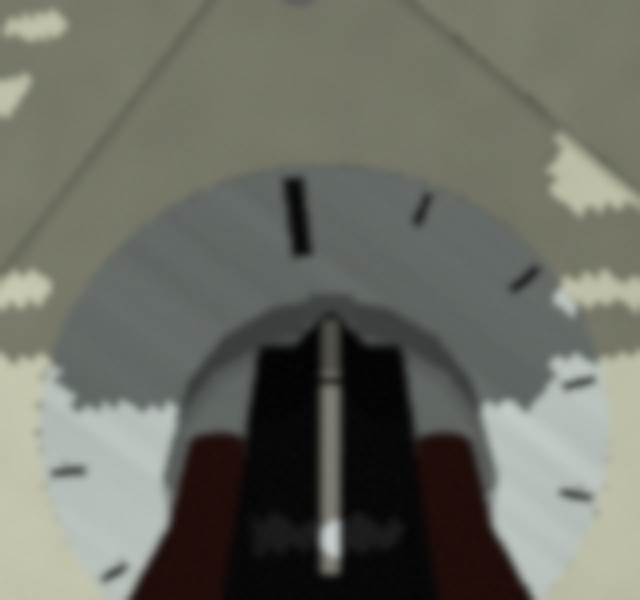

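```bash
python3 - <<'E'
from h import *
p=cam('wrist');f=lambda c,z:ray(p,(241+c[0]/4-.4,124+c[1]/4-.4),z)
a=f((302,253),.0857);b=f((293.5,180),.0857)
l=f((43,440),.0857);r=f((607,440),.0857);d=(b-a)[:2];print(a,b,np.arctan2(d[1],d[0]),np.hypot(*d))
S=(l+r)/2; print('width',np.hypot(*(r-l)[:2]))
w0=f((330,320),.107);w1=f((330,520),.131);print(w0,w1)
for C in [(.5513,-.0563),(.5517,-.0569),(.5513,-.056)]:
  for X in(a,b):
    d=X[:2]-C;print(C,np.arctan2(d[1],d[0]),np.hypot(*d))
# axis from bar in this picture: line through white line at top z=.131
u=f((331,570),.131);v=f((330,385),.131);d=(v-u)[:2];print('white dir',np.arctan2(d[1],d[0]),u,v)
n=np.array([-np.sin(2.2377),np.cos(2.2377)])
for X in(a,b): print('lateral of mark vs white line',(X[:2]-u[:2])@n,(X[:2]-u[:2])@[n[1],-n[0]])
E
```

```text
[ 0.52958141 -0.03410138  0.0857    ] [ 0.52187615 -0.0262075   0.0857    ] 2.3441032164769786 0.011031067107299602
width 0.08698040035805626
[ 0.53493008 -0.03422206  0.107     ] [ 0.5455286  -0.04767498  0.131     ]
(0.5513, -0.0563) 2.3452646982638177 0.031056014212351043
(0.5513, -0.0563) 2.3449602727222647 0.042087075829184396
(0.5517, -0.0569) 2.341056125167505 0.03176490574454855
(0.5517, -0.0569) 2.3418415413590896 0.04279593484139979
(0.5513, -0.056) 2.352067126668569 0.030842289916103726
(0.5513, -0.056) 2.349969131418386 0.041873099362743485
white dir 2.2434395967644383 [ 0.54973642 -0.05281827  0.131     ] [ 0.53491529 -0.03421198  0.131     ]
lateral of mark vs white line 0.004259170970364125 0.027173628701801126
lateral of mark vs white line 0.005430698465405105 0.03814230979180051
```

Call:
send_rows(steps="255 0 0 0 0.035;255 0 0 0 0.035;255 0 0 0 0.035;255 0 0 0 0;255 0 0 0 0;180 0 0 0.4 0;120 0 0 0 0;60 0 0 0 0;0 0 0 0 0;0 0 0 0 0;0 0 0 20 0;0 0 0 40 0;0 0 0 0 0;0 0 0 0 0")

```text
clock: 15.68
tcp_pos: [0.5511, -0.0568, 0.1679]
tool_rot: [0.275, 0.652, -0.275, 0.651]
force: [0.2, 0.0, -0.3]
finger_gap: 1.003
```

```bash
python3 - <<'E'
from h import *
s=bot.observe();M=R.from_quat(s['tool_rot']).as_matrix();print(s['tcp_pos'],np.arctan2(M[1,1],M[0,1])+np.pi/2,s['finger_gap'])
p=cam('wrist');x,y=map(int,proj(p,(.5513,-.0563,.1)));print(x,y);save(p,'w5.png');save(p,'w5c.png',(x-75,y-75,x+75,y+75),4)
E
```

```text
[ 0.55106174 -0.05678363  0.16789111] 2.342736813576714 1.0034004287104898
322 211
```

View pics/w5c.png

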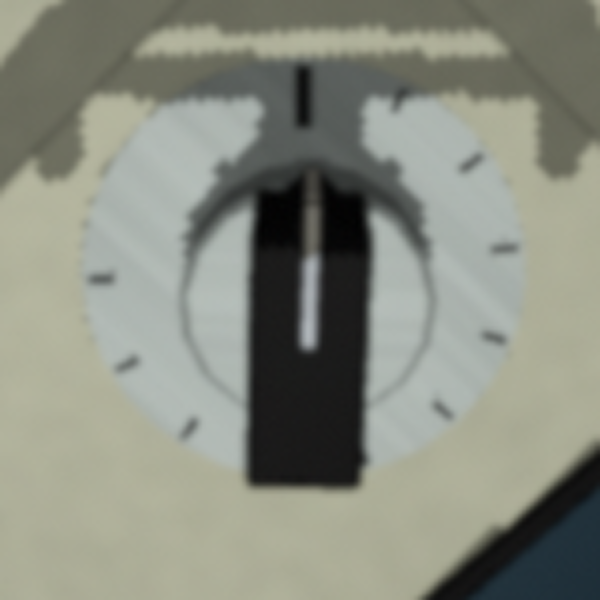

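```bash
cat > m.py <<'E'
from h import *
s=bot.observe();M=R.from_quat(s['tool_rot']).as_matrix();th=np.arctan2(M[1,1],M[0,1])+np.pi/2
p=cam('wrist');zt=.131
g=cv2.cvtColor(p['pixels'],cv2.COLOR_RGB2GRAY).astype(float)
# bar top side edges on rows from the tail to mid-bar, seen at z=.131
c=proj(p,(.5513,-.0563,zt));L=[];Rr=[]
for v in range(int(c[1])-6,int(c[1])+16):
    d=np.diff(cv2.GaussianBlur(g[v:v+1],(5,1),0)[0]);u0=int(c[0])
    l=u0-28+np.argmin(d[u0-28:u0])+.5; r=u0+np.argmax(d[u0:u0+28])+.5
    L.append(ray(p,(l,v),zt));Rr.append(ray(p,(r,v),zt))
for n,E in(('L',L),('R',Rr)):
    E=np.array(E)[:,:2];q=cv2.fitLine(E.astype(np.float32),cv2.DIST_HUBER,0,.001,.001).ravel()
    a=np.arctan2(q[1],q[0]);a=a if a>0 else a+np.pi;print(n,a,E.mean(0))
print('tool',th,'width',np.hypot(*(np.mean(L,0)-np.mean(Rr,0))[:2]))
E
python3 m.py; python3 - <<'E'
from h import *
p=cam('wrist');f=lambda c,z:ray(p,(247+c[0]/4-.4,136+c[1]/4-.4),z)
T=[f((249,485),.131),f((360,485),.131)];t=(T[0]+T[1])/2
print('tail',t,'w',np.hypot(*(T[0]-T[1])[:2]))
for n,X in dict(line0=f((308,345),.131),line1=f((311,255),.131),nosetip=f((314,170),.107)).items():
  d=(X-t)[:2];print(n,X,np.arctan2(d[1],d[0]),np.hypot(*d))
for X in(f((303,127),.0857),f((303,68),.0857)):
  for C in[(.5513,-.0563)]:
    d=X[:2]-C;print('mark',np.arctan2(d[1],d[0]),np.hypot(*d))
E
```

```text
L 2.3109832 [ 0.5467925  -0.06501902]
R 2.3572185 [ 0.56082263 -0.05132897]
tool 2.3427797084097444 width 0.0196025941390859
tail [ 0.56555246 -0.07115242  0.131     ] w 0.01874329712223021
line0 [ 0.54831439 -0.0526403   0.131     ] 2.3205720632046476 0.025295248993887517
line1 [ 0.53791236 -0.04129416  0.131     ] 2.3176357765217075 0.04068771993782678
nosetip [ 0.53262216 -0.0350468   0.107     ] 2.3102316768326503 0.04886737678572867
mark 2.3607339457208303 0.03154353423622695
mark 2.356021521430593 0.042826653349432885
```

Call:
send_rows(steps="0 0 0 -40 0;0 0 0 -19.5 0;0 0 0 0 0;130 0 0 0 0;190 0 0 0 0;220 0 0 0 0;235 0 0 0 0;255 0 0 0 0;255 0 0 0 0;255 0 0 0 0.018;255 0 0 0 0.018;255 0 0 0 0;255 0 0 0 0")

```text
clock: 17.45
tcp_pos: [0.5514, -0.0567, 0.1088]
tool_rot: [0.263, 0.656, -0.263, 0.656]
force: [-0.0, 1.0, 0.1]
finger_gap: 0.231
```

Call:
send_rows(steps="180 0 0 0 0;120 0 0 0 0;60 0 0 0 0;0 0 0 0 0;0 0 0 0 0;0 0 0 20 0;0 0 0 40 0;0 0 0 0 0;0 0 0 0 0")

```text
clock: 18.58
tcp_pos: [0.5511, -0.0568, 0.1684]
tool_rot: [0.263, 0.656, -0.263, 0.656]
force: [0.5, -0.6, -0.5]
finger_gap: 0.996
```

```bash
python3 m.py; python3 - <<'E'
from h import *
p=cam('wrist');x,y=map(int,proj(p,(.5513,-.0563,.1)));print(x,y);save(p,'w6c.png',(x-75,y-75,x+75,y+75),4)
E
```

```text
L 2.308124 [ 0.54670265 -0.06481201]
R 2.3189297 [ 0.5601974  -0.05067097]
tool 2.3787552463271258 width 0.019546795612672415
322 212
```

View pics/w6c.png

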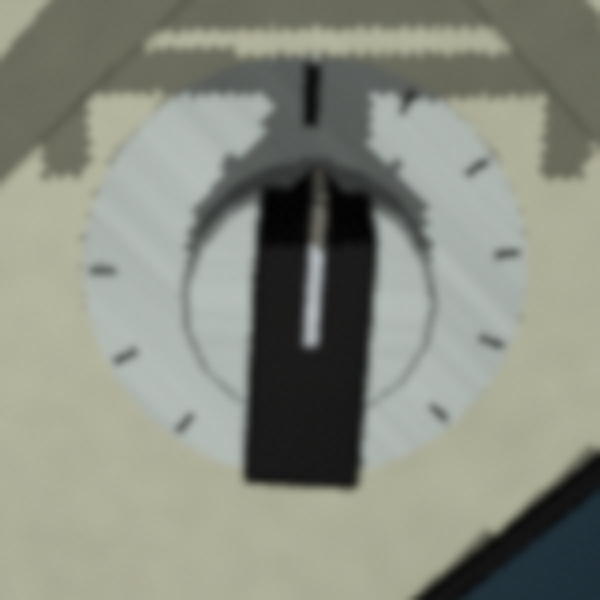

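```bash
python3 - <<'E'
from h import *
p=cam('wrist');f=lambda c,z:ray(p,(247+c[0]/4-.4,137+c[1]/4-.4),z)
T=[f((246,481),.131),f((356,487),.131)];t=(T[0]+T[1])/2;d=(T[0]-T[1])[:2]
print('tail',t,'w',np.hypot(*d),'perp',np.arctan2(d[1],d[0])-np.pi/2)
for n,X in dict(line0=f((311,345),.131),line1=f((318,250),.131),nosetip=f((320,170),.107)).items():
  d=(X-t)[:2];print(n,X,np.arctan2(d[1],d[0]),np.hypot(*d))
for X in(f((310.5,127),.0857),f((314,68),.0857)):
    d=X[:2]-(.5513,-.0563);print('mark',np.arctan2(d[1],d[0]),np.hypot(*d))
# angle of nosetip about the axis
n=f((320,170),.107)[:2]-(.5513,-.0563);print('nose about axis',np.arctan2(n[1],n[0]),np.hypot(*n))
s=bot.observe();print(s['q'])
E
```

```text
tail [ 0.56630949 -0.071583    0.131     ] w 0.018666741424600744 perp -3.963369327955732
line0 [ 0.54921538 -0.05297394  0.131     ] 2.313788373738071 0.02526867226354059
line1 [ 0.53819078 -0.04092712  0.131     ] 2.3130535819506486 0.04159862060309373
nosetip [ 0.53325812 -0.03550793  0.107     ] 2.312480888038377 0.04892652065625181
mark 2.3484963317029486 0.030668057739078942
mark 2.341421777746478 0.04201161161624041
nose about axis 2.2854933838873266 0.02752852805202777
[-2.27333161e-01  3.50721456e-01  1.67549296e+00 -8.24441002e-05
  1.11782330e+00 -1.03523321e+00]
```

Call:
send_rows(steps="0 0 0 -40 0;0 0 0 -19.5 0;0 0 0 0 0;130 0 0 0 0;190 0 0 0 0;220 0 0 0 0;235 0 0 0 0;255 0 0 0 0;255 0 0 0 0;255 0 0 0 0")

```text
clock: 19.98
tcp_pos: [0.5514, -0.0568, 0.1093]
tool_rot: [0.263, 0.656, -0.263, 0.656]
force: [0.4, 0.0, -0.5]
finger_gap: 0.24
```

```bash
cat > k.py <<'E'
from h import *
s=bot.observe();M=R.from_quat(s['tool_rot']).as_matrix();th=np.arctan2(M[1,1],M[0,1])+np.pi/2
p=cam('wrist');print('tool',th,'mom',s['moment'],'F',s['force'])
# white line direction: bright neutral pixels in the dark bar, top surface z=.131 only
hsv=cv2.cvtColor(p['pixels'],cv2.COLOR_RGB2HSV)
e=lambda r,z:proj(p,np.array([.5513+r*np.cos(2.33),-.0563+r*np.sin(2.33),z]))
a,b=e(.003,.131),e(.017,.131);out=[]
g=p['pixels'].astype(float).mean(2)
for v in np.arange(int(min(a[1],b[1]))+1,int(max(a[1],b[1]))):
    uc=int(a[0]+(v-a[1])*(b[0]-a[0])/(b[1]-a[1]));w=np.clip(g[v,uc-8:uc+9]-50,0,None)
    if w.sum()>30: out.append(ray(p,((w*np.arange(uc-8,uc+9)).sum()/w.sum(),v),.131)[:2])
out=np.array(out);q=cv2.fitLine(out.astype(np.float32),cv2.DIST_HUBER,0,.001,.001).ravel();t=np.arctan2(q[1],q[0])
print('line',len(out),t if t>0 else t+np.pi,out.mean(0))
E
python3 k.py
```

```text
tool 2.378766493588668 mom [-0.06193013  0.00031566  0.00038682] F [ 0.42468034  0.03244679 -0.50552491]
line 26 2.3208609 [ 0.54485195 -0.04828829]
```

Call:
send_rows(steps="255 0 0 0 0;255 0 0 0 0;255 0 0 0 0;255 0 0 0 0;255 0 0 0 0;255 0 0 0 0", newtons=30)

```text
clock: 20.78
tcp_pos: [0.5515, -0.0568, 0.1093]
tool_rot: [0.263, 0.656, -0.263, 0.656]
force: [0.4, 2.1, -0.6]
finger_gap: 0.232
```

```bash
python3 k.py
```

```text
tool 2.378754267265669 mom [ 0.17705755 -0.07590711 -0.094825  ] F [ 0.35126892  2.10079815 -0.59744532]
line 26 2.3441412 [ 0.54469456 -0.04842138]
```

Call:
send_rows(steps="255 0 0 0 0.02;255 0 0 0 0;255 0 0 0 0;255 0 0 0 0;255 0 0 0 0;255 0 0 0 0;255 0 0 0 0;255 0 0 0 0")

```text
clock: 21.82
tcp_pos: [0.5514, -0.0568, 0.1093]
tool_rot: [0.257, 0.659, -0.257, 0.659]
force: [0.8, 1.9, -1.2]
finger_gap: 0.232
```

```bash
python3 k.py
```

```text
tool 2.3987212379533576 mom [ 0.34063213 -0.12455683 -0.05837499] F [ 0.84280521  1.88740451 -1.22894424]
line 26 2.362721 [ 0.54456139 -0.04851014]
```

Call:
send_rows(steps="200 0 0 0 0;180 0 0 0 0;120 0 0 0 0;60 0 0 0 0;0 0 0 0 0;0 0 0 0 0;0 0 0 0 0", newtons=10)

```text
clock: 22.75
tcp_pos: [0.5514, -0.0568, 0.1093]
tool_rot: [0.257, 0.659, -0.257, 0.659]
force: [0.3, 0.2, -0.1]
finger_gap: 0.823
```

```bash
python3 k.py
```

```text
tool 2.398791095265281 mom [-0.01435363 -0.0048811   0.01266627] F [ 0.34670696  0.17591955 -0.06938119]
line 25 2.3534822 [ 0.54442665 -0.04835706]
```

Call:
send_rows(steps="0 0 0 20 0;0 0 0 40 0;0 0 0 0 0;0 0 0 0 0")

```text
clock: 23.3
tcp_pos: [0.5511, -0.0568, 0.1689]
tool_rot: [0.257, 0.659, -0.257, 0.659]
force: [-0.3, -0.6, 0.3]
finger_gap: 1.0
```

```bash
python3 k.py;python3 - <<'E'
from h import *
p=cam('wrist');x,y=map(int,proj(p,(.5513,-.0563,.1)));print(x,y);save(p,'w7c.png',(x-75,y-75,x+75,y+75),4)
E
```

```text
tool 2.398839081051237 mom [-0.05653895 -0.00810908  0.03745171] F [-0.31460182 -0.60994947  0.34582817]
line 19 2.3459287 [ 0.544553   -0.04848703]
322 211
```

View pics/w7c.png

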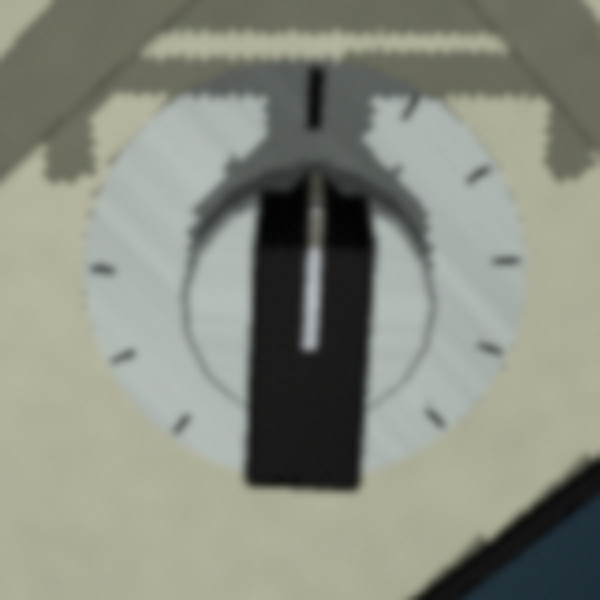

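Call:
send_rows(steps="0 0 0 50 0;0 0 0 40 0;0 0 0 0 0;0 0 0 0 0")

```text
clock: 23.9
tcp_pos: [0.5506, -0.0567, 0.2579]
tool_rot: [0.256, 0.66, -0.257, 0.658]
force: [-0.4, -0.5, -0.7]
finger_gap: 1.0
```

```bash
python3 - <<'E'
from h import *
p=cam('top')
for t in ['small_knob','screwdriver','parts_bin','scanner']:
    for r in bot.regions_of(p,t)[:1]:
        v,u=np.nonzero(r['mask']);print(t,r['conf'],ray(p,(u.mean(),v.mean()),.02).round(3))
bot.finish_job()
E
```

```text
screwdriver 0.53 [0.689 0.237 0.02 ]
parts_bin 0.91 [ 0.422 -0.391  0.02 ]
scanner 0.62 [ 0.599 -0.45   0.02 ]
the job is handed in; nothing more can be done
```

The knob is on its shaft, pressed home on the dial, and its pointer stands at the long mark. I let go, backed the gripper clear and handed the job in at about 24 s of the 64 s allowed.

- **Fitting:** The knob rested on the drive pin and I turned it slowly anticlockwise under about 7 N. It dropped after roughly 0.1 rad, and I lowered it about 12 mm until it met the dial. The highest contact force I read was about 15 N.
- **Home position:** The underside came to about 86 mm above the bench, against a panel at 85 mm with a dial plate under 1 mm thick. The drop was about 12.2 mm against the 13 mm expected. I put the difference down to slight tilt while the knob rested on the pin.
- **Pointer:** After the first turn the pointer was about 0.03 rad short. A first correction did not hold after I let go. The second, with a longer grip, left it at about 2.346 rad against 2.345 rad for the mark, and the last close picture agrees.
- **Other things on the bench:**
  - The bin and scanner measure as they did at the start.
  - The screwdriver's centre came out about 4 cm off, at low confidence (0.53). The arm never went near it and may have hidden part of it.
  - The small knob was not detected in that last picture. The arm passed no closer than about 15 cm to it.

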